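# Split two stuck mixing cups on the cup stand

## Robot

A 6-joint arm with a two-finger parallel gripper is mounted at the origin on a cart in front of the work surface, level with it; the furniture and walls round the work are solid. World frame = base frame: x ahead of the robot, y to its left, z up, the work surface at z = 0. Lengths are in m, angles in rad, forces in N, time in s.
With the tool pointing down it reaches from about 0.35 to 0.775 m from the base axis. Payload 5.5 kg.
Tool frame: the origin (TCP) lies between the finger pads; the fingertips stand 11 mm ahead of it and the grasp point (between the pads) lies 8 mm behind it (tips_ahead is the distance from the TCP to the fingertips, in m); z points along the fingers, y is the line along which they close (so a half turn about z gives the same grasp; the last joint's range is limited). The gripper opens to 85 mm and grips with 20 to 120 N. Pads are 22 mm wide; open, the fingers measure 114 mm over their backs; the gripper's body (76 mm by 85 mm) begins 54 mm behind the grasp point. The pads swing forward as they close: fully open they stand 13 mm farther back than shut.
Start: joints at [-1.489, 0.313, 0.046, 1.304, 0, 1.431], TCP at [0.126, -0.561, 0.242] pointing down, gripper open.
Joint ranges: [-2.76, 2.76], [-0.86, 1.69], [-1.03, 1.26], [-2.2, 2.34], [-1.47, 1.5], [-3.14, 3.14]. Speed limits (rad/s): [2.57, 2.57, 3.14, 3.14, 3.14, 3.14].

## Interface

Orientations are given as a unit quaternion [w, x, y, z].
In Python, from workcell import * gives the robot as it stands. The module is installed in compiled form; this text tells all that it offers.
- The arm moves only by the tool jog_arm, never from a script. Its argument "moves" is a list of rows, each an object with "fingers": the closure, from 0 (fully open) to 1 (shut); "slide": the shift along the tool's x, y, z in mm, a list of three; "angular": the turn, a rotation vector about the tool's x, y, z in degrees, a list of three. A call has 1 to 10 rows; each row is the pose to reach, as a shift and turn from the pose commanded when the call began, along the tool's axes at that moment; what a row does not reach only later rows make up. A row lasts 1/12 s, in which the tool goes at most 41.7 mm and 7.16 degrees, less where a joint would pass 70% of its speed; a pose out of reach is approached as far as the arm can. A call with a gripper value outside its range is refused whole. The fingers move at their own pace and stop on an object; "squeeze" is the grip in N (left out, the last holds). Time passes only in rows, so rows that repeat a pose let the fingers close. It gives the time, the measured TCP pose, the force, the opening and the grip force at its end, in the units of the state.
- get_state(): the state, without advancing time (a new reading comes with each control period).
- read_camera(name): name is "scene" or "top" or "wrist"; returns a dict with "color" (480x640x3 uint8, red, green, blue), "fovy" (degrees; the focal length in pixels is half the picture's height over the tangent of half this angle, whatever the lens; pixels are square), "cx", "cy" (the principal point, pixels), "world_from_camera" (4x4, takes a point from camera to world coordinates); the wrist camera has in their place "tool_from_camera" (4x4, takes a point from camera to tool coordinates, whose origin is the TCP and whose axes are the flange's). Camera axes: x right, y down, z forward; pixel columns grow to the right and rows downward; lengths in m; the calibration is good to about 2 mm. The wrist camera is an equidistant fisheye: a pixel r from the principal point sees the ray r / f radians off the axis. A picture is of the moment at which its call begins: read the wrist's pose just before it. There is no depth.
- hand_in(): hands the job in; it is judged then, once.
Trained networks look in a picture, given as the dict that the camera call returned (one of the last four; its "shot" number tells which), for a name from the list of things; names that differ only in an ending like _2 or _b are one class to them, and where a whole thing is asked for, a point or a joint stands for the part that bears it (a point fixed in the world has none). Each returns a list of dicts, best first, with "p" (0 to 1); they miss things now and then, are a little off and sometimes report something else, mostly with a low value. They report only what shows in the picture. A call takes as long as a camera call. They do not tell look-alikes from the thing itself.
- look_for(target, picture): "point" ([column, row] in pixels, amid what is visible of it).
- tip_of(target, picture): "point" ([column, row] in pixels: a listed point, or the origin of a listed thing).
The state is a dict: "clock": time; "joint_pos": joint angles; "qvel": joint speeds; "tau": joint torques, N m; "tcp_pos": TCP position; "orientation": TCP orientation; "wrist_force": force on the tool from outside, world axes, zero at the start; "ft_torque": the same for the moment, N m; "finger_gap": finger opening in m; "grip_force": force on a finger pad.
Only numpy, scipy, OpenCV 4.12 (cv2) and the standard library are available. Lean on these libraries where they do the work, as an engineer would, in place of code of your own. Each camera call takes 0.05 s, during which the arm holds its last target. There are 200 camera calls.

## Task

Two mixing cups are stuck together upside down on the cup stand, the orange one over the white one. Press the stand's raised hold-down frame down by its red tab until the latch snaps in, then draw the orange cup up off the white one, which must stay down on the stand under the latched frame. Set the orange cup down, mouth down and not dropped, in the middle of the pale grey drying mat, and leave the things around where they are.

Things in the scene. Friction and masses are not known exactly. Their poses are not given: they have to be found in the camera images.
- cup_stand: fixed plywood board 210 x 120 x 12 mm with the cups. Origin: centre of its underside, on the worktop; x from its front (latch post, red tab; towards the robot at yaw 0) to its rear (hinge), y left, z up. Frame hinge axis: along y at x = +82, z = 24.5 mm. Steel latch post at the front right (x -75 to -96, y -13 to -43 mm), 40 mm high; all else on the board is lower, but for cups and frame.
- stand_spot (a point): centre of the cups' place: the stand's origin raised to the board's top face, 12 mm above the worktop; axes as the stand's.
- hold_frame (a joint): angle (rad) of the hold-down frame: 0 = level (20.5 to 28.5 mm above the worktop), larger = front raised, front bar over the cups. Stays where left. From 0.08 to 0.01 the latch resists (5 N at the tab if pressed slowly, kicks to 20 N), then snaps; rigid stop at -0.035. Latched it rises to 0.02 at most; its side bars, 33 to 45 mm off the middle, hold down the white rim, 3.5 mm below.
- latch_tongue (a joint): how far (m) the small brass tongue at the frame's front is pushed in: 0 = out, up to 0.008 = in. It is out while the frame is raised, is pushed in on passing the strike, and snaps out again when latched.
- press_tab (a point): where to press: on the top face of the red tab (32 x 44 x 6 mm) at the frame's front; moves with the frame. 174 mm in front of the hinge axis, 4 mm above it and 17 mm left of the stand's middle with the frame down, so then at stand x = -92, y = +17, z = 28.5 mm. Axes equal the stand's when the frame is down.
- inner_cup: white mixing cup, mouth down: body 41 mm diameter, 76 mm high, with a flat rim 92 mm diameter, 5 mm thick at the bottom; 60 g. Origin: centre of its underside; z up. It stands in the stand's middle between four low studs.
- outer_cup: orange cup, mouth down over the white one: straight stiff wall, 56 mm outside diameter, 73.5 mm high, 80 g. Origin: centre of its mouth plane (lower edge), z up to the closed end. Nested, origin 6.5 mm above the white cup's, top 92 mm above the worktop. Soft ribs inside cling to the white cup with 5 to 9 N for about 50 mm of draw; unlatched, the white cup comes along. Grip the wall near the top.
- mat_centre (a point): centre of the top face of the pale grey ribbed drying mat, 110 x 110 mm, 5 mm thick, fixed on top of the 3 mm green cutting mat, so 8 mm above the worktop; z up. A thin dark blue sorting tray lies between mat and stand and has no part in the job. A tall magnifier lamp and a brush carousel stand 0.1 to 0.2 m behind the mat: keep the arm clear of them.
- blue_thinner: bystander: thinner bottle with blue cap, 38 mm diameter, 90 mm high; origin at the centre of its underside.
- toothpick_tin: bystander: red tin of toothpicks, 42 mm diameter, 66 mm high; origin at the centre of its underside.
- red_jar: bystander: small paint jar with red cap, 30 mm diameter, 39 mm high; origin at the centre of its underside.
Not all that is in view belongs to the job. What is shaped like the inner_cup but turquoise is not meant.

How it is judged:
By the outcome, as a careful person would: the job done as asked, in the order asked, and still so for the second after the job is handed in, with the robot touching nothing.
It also fails if it takes over 61 s, if anything falls off the work surface, if the arm or the gripper's body presses on something with over 40 N, if the wrist force passes 120 N, or if a joint passes its speed limit or range.

## Working session

There is one attempt and no reset: what is moved stays moved. The work goes in short steps, Python scripts to look and compute and a tool call to move; the robot and the scene stay as the last step left them, time stands still between calls to the robot, and variables do not carry over. Pictures are saved under pics/ and viewed, at most 11 in all, crops included, and the job is handed in when it is done.

Besides the shell and the picture viewer there is one more tool, called after "Call:" as name(argument=value, ...), one argument or row to a line, values as JSON. jog_arm: Moves the arm, as the interface text tells. Its arguments: {"type":"object","properties":{"moves":{"type":"array","items":{"type":"object","properties":{"fingers":{"type":"number"},"slide":{"type":"array","items":{"type":"number"}},"angular":{"type":"array","items":{"type":"number"}}}}},"squeeze":{"type":"number"}},"required":["moves"]}

```bash
mkdir -p pics
cat > h.py <<'E'
from workcell import *
import numpy as np, cv2
from scipy.spatial.transform import Rotation as R
def rot(q): return R.from_quat([q[1],q[2],q[3],q[0]]).as_matrix()
def ray(pic,uv,st=None):
    H=480; u=np.array(uv,float)-[pic["cx"],pic["cy"]]; f=H/2/np.tan(np.radians(pic["fovy"])/2)
    if "tool_from_camera" in pic:
        r=np.linalg.norm(u); th=r/f; d=np.array([*(u/max(r,1e-9)*np.sin(th)),np.cos(th)])
        T=np.eye(4);T[:3,:3]=rot(st["orientation"]);T[:3,3]=st["tcp_pos"]; T=T@np.array(pic["tool_from_camera"])
    else: d=np.array([*(u/f),1]); T=np.array(pic["world_from_camera"])
    return T[:3,3],T[:3,:3]@d
def atz(pic,uv,z,st=None):
    o,d=ray(pic,uv,st); return o+d*(z-o[2])/d[2]
def proj(pic,p):
    T=np.linalg.inv(np.array(pic["world_from_camera"])); c=T[:3,:3]@p+T[:3,3]; f=240/np.tan(np.radians(pic["fovy"])/2)
    return c[:2]/c[2]*f+[pic["cx"],pic["cy"]]
def save(pic,n): cv2.imwrite("pics/"+n,pic["color"][:,:,::-1])
E
python3 - <<'E'
from h import *
s=get_state(); print(s["tcp_pos"],s["orientation"],s["clock"])
np.set_printoptions(precision=4,suppress=True)
Z={"outer_cup":.0185,"inner_cup":.012,"stand_spot":.012,"press_tab":.09,"mat_centre":.008,"cup_stand":0,"blue_thinner":0,"toothpick_tin":0,"red_jar":0}
for c in("top","scene"):
    p=read_camera(c); save(p,c+"1.png")
    print(c,p["fovy"],np.array(p["world_from_camera"])[:3,3])
    for n in Z:
        for d in tip_of(n,p)[:3]: print(n,round(d["p"],2),np.round(d["point"]),atz(p,d["point"],Z[n]))
E
```

```text
[ 0.12645684 -0.56044284  0.24140293] [-8.98592436e-04  9.93856033e-01  1.10676902e-01  2.43719379e-05] 0.0
top 55.24785410096422 [ 0.3284 -0.0447  1.0845]
outer_cup 0.66 [245. 227.] [0.5203 0.1239 0.0185]
inner_cup 0.95 [404. 162.] [ 0.687  -0.2531  0.012 ]
inner_cup 0.65 [246. 227.] [0.522 0.124 0.012]
inner_cup 0.65 [417. 345.] [ 0.2514 -0.2779  0.012 ]
stand_spot 0.64 [245. 224.] [0.5282 0.1266 0.012 ]
press_tab 0.56 [223. 240.] [0.4787 0.1614 0.09  ]
mat_centre 0.56 [406. 279.] [ 0.4045 -0.2545  0.008 ]
cup_stand 0.98 [246. 229.] [0.5183 0.1249 0.    ]
blue_thinner 0.55 [335. 179.] [ 0.6459 -0.0865  0.    ]
toothpick_tin 0.66 [246. 225.] [0.5283 0.126  0.    ]
toothpick_tin 0.58 [363. 191.] [ 0.6168 -0.1566  0.    ]
red_jar 0.75 [244. 228.] [0.5219 0.1313 0.    ]
red_jar 0.71 [302. 286.] [ 0.384  -0.0114  0.    ]
scene 46.07004659222983 [-0.4514  0.4119  0.7563]
outer_cup 0.93 [238. 270.] [0.5141 0.1269 0.0185]
inner_cup 0.87 [238. 267.] [0.5333 0.1194 0.012 ]
stand_spot 0.67 [240. 273.] [0.5107 0.123  0.012 ]
press_tab 0.71 [230. 237.] [0.5423 0.1283 0.09  ]
mat_centre 0.55 [408. 252.] [ 0.4142 -0.253   0.008 ]
cup_stand 0.68 [240. 275.] [0.5185 0.1217 0.    ]
cup_stand 0.4 [239. 270.] [0.5389 0.1177 0.    ]
blue_thinner 0.71 [299. 228.] [ 0.6349 -0.077   0.    ]
blue_thinner 0.39 [242. 272.] [0.5276 0.1145 0.    ]
red_jar 0.72 [324. 295.] [ 0.3717 -0.01    0.    ]
```

View pics/top1.png

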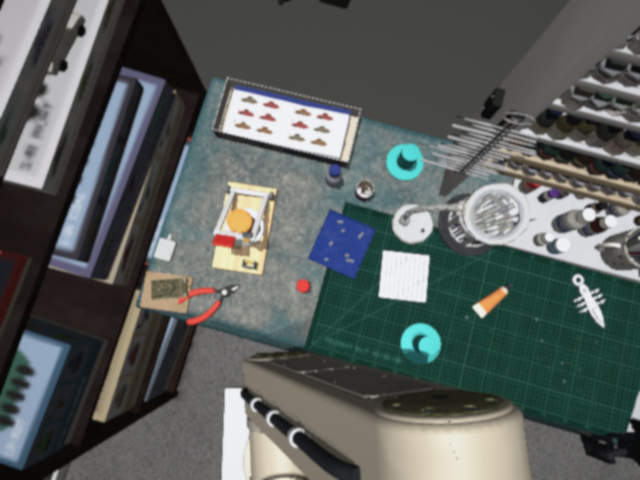

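View pics/scene1.png

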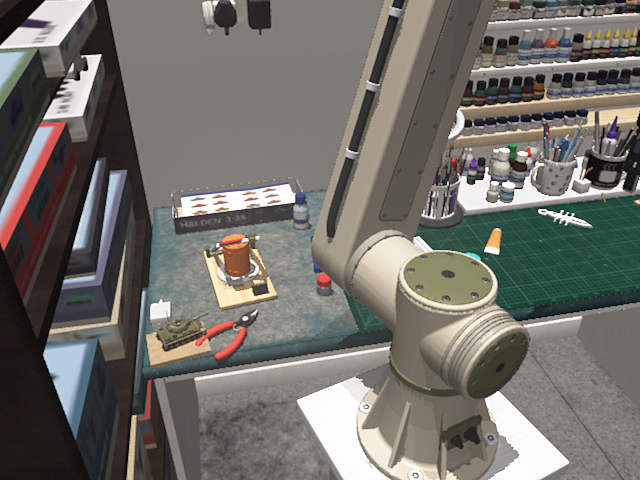

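Run:
```python
from h import *
np.set_printoptions(precision=4,suppress=True)
p=read_camera("top"); q=read_camera("scene")
c=[cv2.resize(p["color"][165:290,195:325],None,fx=3,fy=3,interpolation=3),cv2.resize(q["color"][220:310,190:290],None,fx=4,fy=4.1667,interpolation=3)]
cv2.imwrite("pics/crop2.png",np.hstack(c)[:,:,::-1])
for u in([228,181],[277,187],[264,275],[213,270]): print(u,atz(p,u,.012))
m=cv2.cvtColor(p["color"],cv2.COLOR_RGB2HSV)
def cen(m,box):
    x0,y0,x1,y1=box; n,l,s,ce=cv2.connectedComponentsWithStats(m[y0:y1,x0:x1].astype(np.uint8)); i=1+np.argmax(s[1:,4]); return ce[i]+[x0,y0],s[i]
b=(205,190,285,265)
o,so=cen((m[...,0]>8)&(m[...,0]<18)&(m[...,1]>170)&(m[...,2]>120),b); print("orange",o,so,atz(p,o,.092))
r,sr=cen(((m[...,0]<5)|(m[...,0]>174))&(m[...,1]>150)&(m[...,2]>90),b); print("red",r,sr)
for z in(.06,.09,.1,.11,.12,.13,.14,.15): w=atz(p,r,z); print(z,w,proj(q,w))
g,sg=cen((m[...,1]<40)&(m[...,2]>170),(370,240,440,310)); print("mat",g,sg,atz(p,g,.008))
```

```text
[228, 181] [0.6335 0.1707 0.012 ]
[277, 187] [0.6204 0.0525 0.012 ]
[264, 275] [0.4084 0.0774 0.012 ]
[213, 270] [0.4186 0.1969 0.012 ]Traceback (most recent call last):
  File "<stdin>", line 11, in <module>
  File "<stdin>", line 9, in cen
    return _wrapfunc(a, 'argmax', axis=axis, out=out, **kwds)
    return bound(*args, **kwds)
ValueError: attempt to get argmax of an empty sequence
```

View pics/crop2.png

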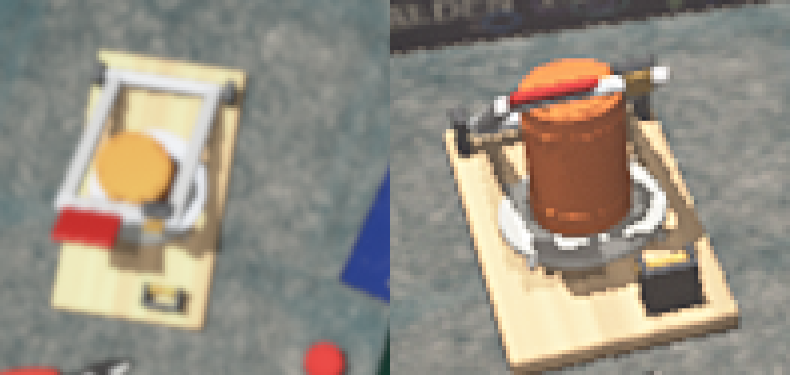

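Run:
```python
from h import *
np.set_printoptions(precision=4,suppress=True)
p=read_camera("top"); q=read_camera("scene")
m=cv2.cvtColor(p["color"],cv2.COLOR_RGB2HSV)
def cen(m,box):
    x0,y0,x1,y1=box; n,l,s,ce=cv2.connectedComponentsWithStats(m[y0:y1,x0:x1].astype(np.uint8)); i=1+np.argmax(s[1:,4]); return ce[i]+[x0,y0],s[i]
print(m[220,240],m[241,222])
b=(205,190,285,265)
o,so=cen((m[...,0]>10)&(m[...,0]<22)&(m[...,1]>185)&(m[...,2]>120),b); print("orange",o,so,atz(p,o,.092))
r,sr=cen(((m[...,0]<6)|(m[...,0]>172))&(m[...,1]>140)&(m[...,2]>80),b); print("red",r,sr)
yaw=-.119
for a in(.3,.4,.45,.5,.55,.6,.65,.7):
    x=.082-.174*np.cos(a)-.004*np.sin(a); z=.0245+.174*np.sin(a)+.004*np.cos(a)
    w=np.array([.520+x*np.cos(yaw)-.017*np.sin(yaw),.1243+x*np.sin(yaw)+.017*np.cos(yaw),z]); print(a,w,proj(p,w),proj(q,w))
g,sg=cen((m[...,1]<40)&(m[...,2]>170),(370,240,440,310)); print("mat",g,sg,atz(p,g,.008))
for n,z in (("red_jar",.039),("toothpick_tin",.066),("blue_thinner",.09)):
    for d in look_for(n,p)[:2]: print(n,d["p"],d["point"],atz(p,d["point"],z))
s=get_state();print(s["clock"],s["tcp_pos"],R.from_matrix(rot(s["orientation"])).as_matrix())
```

```text
[ 19 148 237] [  0 196 200]Traceback (most recent call last):
  File "<stdin>", line 9, in <module>
  File "<stdin>", line 6, in cen
    return _wrapfunc(a, 'argmax', axis=axis, out=out, **kwds)
    return bound(*args, **kwds)
ValueError: attempt to get argmax of an empty sequence
```

Run:
```python
from h import *
np.set_printoptions(precision=4,suppress=True)
p=read_camera("top"); q=read_camera("scene")
m=cv2.cvtColor(p["color"],cv2.COLOR_RGB2HSV)
def cen(m,box):
    x0,y0,x1,y1=box; n,l,s,ce=cv2.connectedComponentsWithStats(m[y0:y1,x0:x1].astype(np.uint8)); 
    if n<2: return [0,0],0
    i=1+np.argmax(s[1:,4]); return ce[i]+[x0,y0],s[i]
b=(205,190,285,265)
o,so=cen((m[...,0]>8)&(m[...,0]<22)&(m[...,1]>135)&(m[...,2]>120),b); print("orange",o,so,atz(p,o,.092))
r,sr=cen(((m[...,0]<6)|(m[...,0]>172))&(m[...,1]>140)&(m[...,2]>80),b); print("red",r,sr)
yaw=-.119
for a in(.3,.4,.45,.5,.55,.6,.65,.7):
    x=.082-.174*np.cos(a)-.004*np.sin(a); z=.0245+.174*np.sin(a)+.004*np.cos(a)
    w=np.array([.520+x*np.cos(yaw)-.017*np.sin(yaw),.1243+x*np.sin(yaw)+.017*np.cos(yaw),z]); print(a,w,proj(p,w),proj(q,w))
g,sg=cen((m[...,1]<40)&(m[...,2]>170),(370,240,440,310)); print("mat",g,sg,atz(p,g,.008))
for n,z in (("red_jar",.039),("toothpick_tin",.066),("blue_thinner",.09)):
    for d in look_for(n,p)[:2]: print(n,d["p"],d["point"],atz(p,d["point"],z))
s=get_state();print(s["clock"],s["tcp_pos"],rot(s["orientation"]))
```

```text
orange [239.6374 220.6051] [ 23  19  25  23 433] [0.5214 0.1254 0.092 ]
red [223.6974 240.6   ] [  8  45  22  12 195]
0.3 [0.4372 0.1513 0.0797] [227.3151 259.1302] [236.9996 269.6374]
0.4 [0.4428 0.1507 0.0959] [226.3    255.7606] [235.6517 261.5548]
0.45 [0.4461 0.1503 0.1038] [225.8496 253.7719] [234.916  257.4289]
0.5 [0.4499 0.1498 0.1114] [225.4404 251.5828] [234.1424 253.266 ]
0.55 [0.4541 0.1493 0.1189] [225.0747 249.1964] [233.3336 249.0812]
0.6 [0.4586 0.1488 0.126 ] [224.7546 246.6166] [232.4925 244.8897]
0.65 [0.4635 0.1482 0.133 ] [224.4823 243.8484] [231.622  240.7065]
0.7 [0.4687 0.1476 0.1397] [224.2594 240.898 ] [230.7254 236.5471]
mat [403.7476 275.9827] [   9   11   50   51 2195] [ 0.4106 -0.2505  0.008 ]
toothpick_tin 0.71 [361.2, 188.7] [ 0.6046 -0.1448  0.066 ]
blue_thinner 0.65 [335.9, 175.8] [ 0.6269 -0.0857  0.09  ]
blue_thinner 0.3 [304.6, 284.1] [ 0.384  -0.0197  0.09  ]
1.45 [ 0.1265 -0.5609  0.2423] [[ 0.9755  0.22    0.    ]
 [ 0.22   -0.9755 -0.    ]
 [ 0.      0.0001 -1.    ]]
```

Call:
jog_arm(
  moves=[
    {"fingers": 1, "slide": [327, -296, 0], "angular": [0, 0, -75]},
    {"fingers": 1, "slide": [327, -296, 0], "angular": [0, 0, -75]},
    {"fingers": 1, "slide": [327, -296, 0], "angular": [0, 0, -75]},
    {"fingers": 1, "slide": [327, -296, 0], "angular": [0, 0, -75]},
    {"fingers": 1, "slide": [327, -296, 0], "angular": [0, 0, -75]},
    {"fingers": 1, "slide": [327, -296, 0], "angular": [0, 0, -75]},
    {"fingers": 1, "slide": [327, -296, 0], "angular": [0, 0, -75]},
    {"fingers": 1, "slide": [327, -296, 0], "angular": [0, 0, -75]},
    {"fingers": 1, "slide": [327, -296, 0], "angular": [0, 0, -75]},
    {"fingers": 1, "slide": [327, -296, 0], "angular": [0, 0, -75]},
  ],
)

```text
clock: 2.28
tcp_pos: [0.3671, -0.2185, 0.2427]
orientation: [0.001, 0.739, 0.673, 0.0]
wrist_force: [0.4, -1.2, 0.0]
finger_gap: -0.0
grip_force: 0.0
```

```bash
cat >> h.py <<'E'
def go(x,y,z,yaw=None,s=None):
    s=s or get_state(); M=rot(s["orientation"]); d=M.T@(np.array([x,y,z])-s["tcp_pos"])*1000
    a=np.zeros(3)
    if yaw is not None:
        c,q=np.cos(yaw),np.sin(yaw); T=np.array([[c,q,0],[q,-c,0],[0,0,-1]]); a=np.degrees(R.from_matrix(M.T@T).as_rotvec())
    print("slide",np.round(d,1),"ang",np.round(a,1))
E
python3 - <<'E'
from h import *
np.set_printoptions(precision=4,suppress=True)
read_camera("top")
s=get_state(); p=read_camera("wrist"); save(p,"w1.png")
print(s["tcp_pos"],s["joint_pos"],np.array(p["tool_from_camera"]),p["fovy"])
for d in tip_of("mat_centre",p)[:2]: print(d,atz(p,d["point"],.008,s))
m=cv2.cvtColor(p["color"],cv2.COLOR_RGB2HSV)
n,l,st,ce=cv2.connectedComponentsWithStats(((m[...,1]<40)&(m[...,2]>150)).astype(np.uint8))
for i in np.argsort(-st[1:,4])[:4]+1: print(st[i],ce[i],atz(p,ce[i],.008,s))
go(.465,.148,.21,np.pi-.119,s)
E
```

```text
[ 0.3703 -0.2123  0.2427] [-0.7124  0.0256 -0.3019  1.2431  0.0047  0.9376] [[ 0.     -0.9647 -0.2632  0.0673]
 [ 1.     -0.      0.0002  0.0002]
 [-0.0002 -0.2632  0.9647 -0.1303]
 [ 0.      0.      0.      1.    ]] 65.70646984690485
{'point': [366.4, 242.1], 'p': 0.76} [ 0.413  -0.2476  0.008 ]
{'point': [533.5, 146.6], 'p': 0.6} [ 0.6057 -0.155   0.008 ]
[ 311  191  109  104 9447] [365.7675 238.9311] [ 0.4125 -0.2442  0.008 ]
[   0   59  120  147 7705] [ 72.6715 147.4977] [ 0.0927 -0.1097  0.008 ]
[ 437  211   81   92 4682] [474.5585 255.063 ] [ 0.5325 -0.2719  0.008 ]
[ 600    0   40  131 2980] [621.8943  57.8151] [ 0.7602 -0.0361  0.008 ]
slide [366.5  65.8  34.3] ang [  0.3  -0.  -87.7]
```

View pics/w1.png

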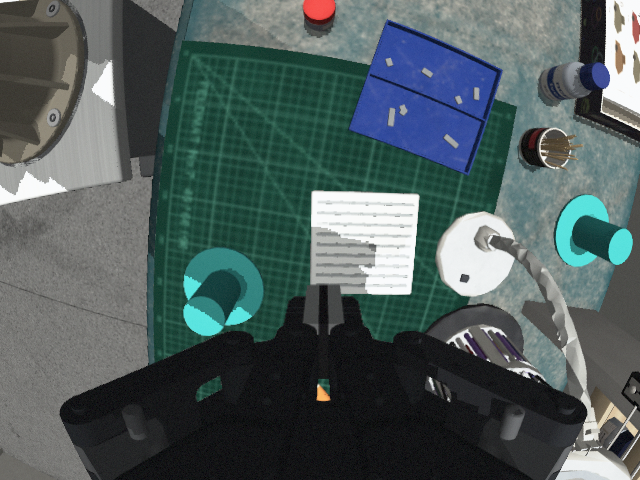

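Call:
jog_arm(
  moves=[
    {"fingers": 1, "slide": [366, 66, 34], "angular": [0, 0, -88]},
    {"fingers": 1, "slide": [366, 66, 34], "angular": [0, 0, -88]},
    {"fingers": 1, "slide": [366, 66, 34], "angular": [0, 0, -88]},
    {"fingers": 1, "slide": [366, 66, 34], "angular": [0, 0, -88]},
    {"fingers": 1, "slide": [366, 66, 34], "angular": [0, 0, -88]},
    {"fingers": 1, "slide": [366, 66, 34], "angular": [0, 0, -88]},
    {"fingers": 1, "slide": [366, 66, 34], "angular": [0, 0, -88]},
    {"fingers": 1, "slide": [366, 66, 34], "angular": [0, 0, -88]},
    {"fingers": 1, "slide": [366, 66, 34], "angular": [0, 0, -88]},
    {"fingers": 1, "slide": [366, 66, 34], "angular": [0, 0, -88]},
  ],
)

```text
clock: 3.27
tcp_pos: [0.4699, 0.1417, 0.2075]
orientation: [0.0, 0.204, 0.979, 0.001]
wrist_force: [-0.5, -0.7, 0.4]
finger_gap: -0.0002
grip_force: 0.0
```

Run:
```python
from h import *
np.set_printoptions(precision=4,suppress=True)
read_camera("top")
s=get_state(); p=read_camera("wrist"); save(p,"w2.png")
print(s["tcp_pos"],s["joint_pos"])
for d in tip_of("press_tab",p)[:2]: print(d,atz(p,d["point"],.138,s))
for d in tip_of("outer_cup",p)[:2]: print(d,atz(p,d["point"],.0185,s))
go(.465,.148,.21,np.pi-.119,s)
go(.465,.148,.160,np.pi-.119,s)
```

```text
[0.469  0.1392 0.2076] [ 0.1244  0.1623 -0.236   1.1727 -0.0001  0.5297]
{'point': [343.4, 249.1], 'p': 0.87} [0.4668 0.1536 0.138 ]
slide [ 7.1  6.5 -2.4] ang [ -0.   -0.  -16.4]
slide [ 7.1  6.5 47.6] ang [ -0.   -0.  -16.4]
```

View pics/w2.png

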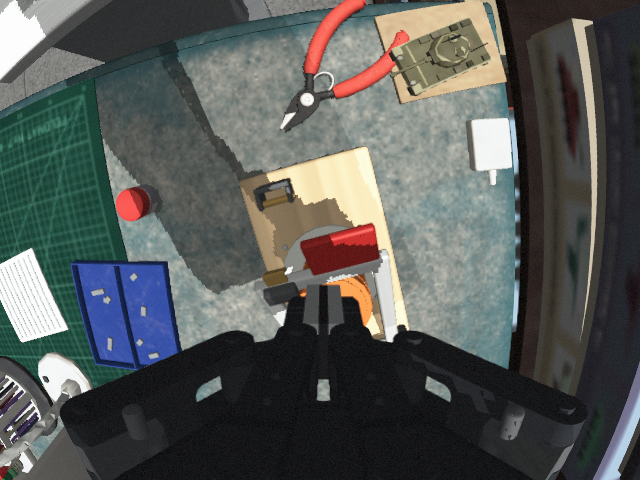

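Call:
jog_arm(
  moves=[
    {"fingers": 1, "slide": [-5, 13, 10], "angular": [0, 0, -6]},
    {"fingers": 1, "slide": [-5, 13, 25], "angular": [0, 0, -12]},
    {"fingers": 1, "slide": [-5, 13, 43], "angular": [0, 0, -16.4]},
    {"fingers": 1, "slide": [-5, 13, 43], "angular": [0, 0, -16.4]},
    {"fingers": 1, "slide": [-5, 13, 43], "angular": [0, 0, -16.4]},
  ],
)

```text
clock: 3.88
tcp_pos: [0.4773, 0.1455, 0.1649]
orientation: [-0.001, 0.07, 0.998, -0.0]
wrist_force: [0.1, -0.0, -0.1]
finger_gap: -0.0003
grip_force: 0.0
```

Call:
jog_arm(
  moves=[
    {"fingers": 1, "slide": [8, 0, 11]},
    {"fingers": 1, "slide": [16, 0, 22]},
    {"fingers": 1, "slide": [22, 0, 34]},
    {"fingers": 1, "slide": [28, 0, 46]},
    {"fingers": 1, "slide": [33, 0, 59]},
    {"fingers": 1, "slide": [37, 0, 71]},
    {"fingers": 1, "slide": [39, 0, 80]},
    {"fingers": 1, "slide": [41, 0, 89]},
    {"fingers": 1, "slide": [42, 0, 95]},
    {"fingers": 1, "slide": [43, 0, 101]},
  ],
)

```text
schema error: expected keys fingers, slide, angular
```

Run:
```python
from h import *
np.set_printoptions(precision=4,suppress=True)
q=read_camera("scene")
s=get_state(); p=read_camera("wrist")
cv2.imwrite("pics/c3.png",np.hstack([cv2.resize(q["color"][190:310,170:290],(400,400)),cv2.resize(p["color"][100:380,180:460],(400,400))])[:,:,::-1])
print(s["clock"],s["tcp_pos"],s["wrist_force"])
for d in tip_of("press_tab",p)[:2]: print(d,atz(p,d["point"],.045,s))
```

```text
3.9333 [0.4781 0.1458 0.1658] [ 0.2251 -0.3185  1.1508]
{'point': [328.5, 262.1], 'p': 0.93} [0.4958 0.1481 0.045 ]
```

View pics/c3.png

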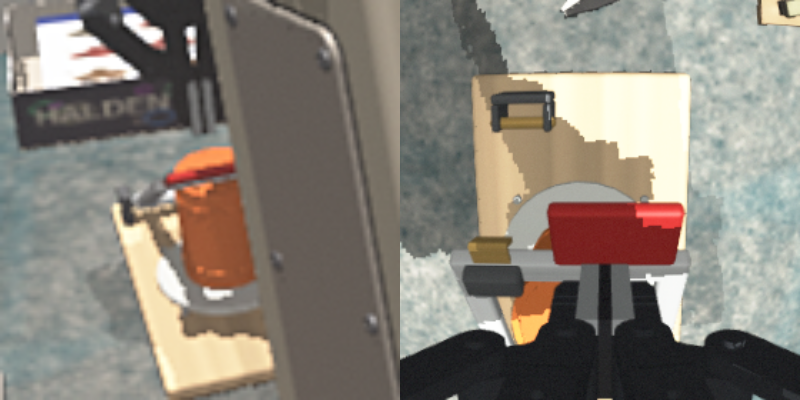

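Call:
jog_arm(
  moves=[
    {"fingers": 1, "slide": [8, 3, 8], "angular": [0, 0, 0]},
    {"fingers": 1, "slide": [18, 4, 22], "angular": [0, 0, 0]},
    {"fingers": 1, "slide": [25, 4, 34], "angular": [0, 0, 0]},
    {"fingers": 1, "slide": [31, 4, 46], "angular": [0, 0, 0]},
    {"fingers": 1, "slide": [36, 4, 59], "angular": [0, 0, 0]},
    {"fingers": 1, "slide": [40, 4, 71], "angular": [0, 0, 0]},
    {"fingers": 1, "slide": [42, 4, 80], "angular": [0, 0, 0]},
    {"fingers": 1, "slide": [44, 4, 89], "angular": [0, 0, 0]},
    {"fingers": 1, "slide": [45, 4, 95], "angular": [0, 0, 0]},
    {"fingers": 1, "slide": [46, 4, 101], "angular": [0, 0, 0]},
  ],
)

```text
clock: 4.87
tcp_pos: [0.4334, 0.1574, 0.0642]
orientation: [0.0, 0.067, 0.998, 0.0]
wrist_force: [-0.3, -0.9, -1.1]
finger_gap: -0.0001
grip_force: 0.1
```

Run:
```python
from h import *
np.set_printoptions(precision=4,suppress=True)
s=get_state(); p=read_camera("wrist")
cv2.imwrite("pics/c4.png",p["color"][100:400,140:500,::-1])
print(s["clock"],s["tcp_pos"],s["wrist_force"])
for d in tip_of("press_tab",p)[:2]: print(d,atz(p,d["point"],.05,s))
```

```text
4.8667 [0.4334 0.1574 0.0642] [-0.291  -0.8814 -1.0859]
```

View pics/c4.png

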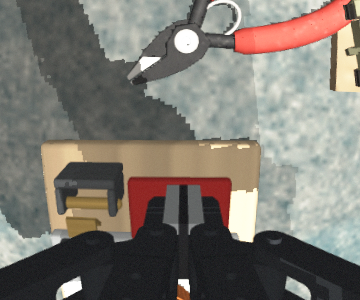

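Call:
jog_arm(
  moves=[
    {"fingers": 1, "slide": [0, 0, 3], "angular": [0, 0, 0]},
    {"fingers": 1, "slide": [0, 0, 6], "angular": [0, 0, 0]},
    {"fingers": 1, "slide": [0, 0, 8], "angular": [0, 0, 0]},
    {"fingers": 1, "slide": [0, 0, 10], "angular": [0, 0, 0]},
    {"fingers": 1, "slide": [0, 0, 11.5], "angular": [0, 0, 0]},
    {"fingers": 1, "slide": [0, 0, 13], "angular": [0, 0, 0]},
    {"fingers": 1, "slide": [0, 0, 14], "angular": [0, 0, 0]},
    {"fingers": 1, "slide": [0, 0, 15], "angular": [0, 0, 0]},
    {"fingers": 1, "slide": [0, 0, 16], "angular": [0, 0, 0]},
    {"fingers": 1, "slide": [0, 0, 17], "angular": [0, 0, 0]},
  ],
)

```text
clock: 5.8
tcp_pos: [0.4329, 0.1574, 0.0483]
orientation: [0.0, 0.067, 0.998, 0.0]
wrist_force: [-2.1, 0.1, 6.1]
finger_gap: -0.0001
grip_force: 3.3
```

Call:
jog_arm(
  moves=[
    {"fingers": 1, "slide": [0, 0, 1], "angular": [0, 0, 0]},
    {"fingers": 1, "slide": [0, 0, 2], "angular": [0, 0, 0]},
    {"fingers": 1, "slide": [0, 0, 3], "angular": [0, 0, 0]},
    {"fingers": 1, "slide": [0, 0, 4], "angular": [0, 0, 0]},
    {"fingers": 1, "slide": [0, 0, 5], "angular": [0, 0, 0]},
    {"fingers": 1, "slide": [0, 0, 6], "angular": [0, 0, 0]},
    {"fingers": 1, "slide": [0, 0, 7], "angular": [0, 0, 0]},
    {"fingers": 1, "slide": [0, 0, 8], "angular": [0, 0, 0]},
    {"fingers": 1, "slide": [0, 0, 8.5], "angular": [0, 0, 0]},
    {"fingers": 1, "slide": [0, 0, 8.5], "angular": [0, 0, 0]},
  ],
)

```text
clock: 6.63
tcp_pos: [0.4329, 0.1573, 0.0386]
orientation: [-0.0, 0.067, 0.998, -0.0]
wrist_force: [-0.4, -0.8, -0.3]
finger_gap: 0.0
grip_force: 0.0
```

Call:
jog_arm(
  moves=[
    {"fingers": 1, "slide": [0, 0, 1.5], "angular": [0, 0, 0]},
    {"fingers": 1, "slide": [0, 0, 3], "angular": [0, 0, 0]},
    {"fingers": 1, "slide": [0, 0, 3], "angular": [0, 0, 0]},
  ],
)

```text
clock: 6.88
tcp_pos: [0.4328, 0.1573, 0.0355]
orientation: [-0.0, 0.067, 0.998, -0.0]
wrist_force: [0.3, -0.3, -0.2]
finger_gap: -0.0001
grip_force: 0.0
```

Call:
jog_arm(
  moves=[
    {"fingers": 1, "slide": [0, 0, -40], "angular": [0, 0, 0]},
    {"fingers": 0.5, "slide": [0, 0, -80], "angular": [0, 0, 0]},
    {"fingers": 0, "slide": [0, 0, -120], "angular": [0, 0, 0]},
    {"fingers": 0, "slide": [0, 0, -150], "angular": [0, 0, 0]},
    {"fingers": 0, "slide": [0, 0, -150], "angular": [0, 0, 0]},
    {"fingers": 0, "slide": [0, 0, -150], "angular": [0, 0, 0]},
  ],
)

```text
clock: 7.38
tcp_pos: [0.4345, 0.1577, 0.1879]
orientation: [0.002, 0.067, 0.998, 0.001]
wrist_force: [0.0, 0.1, -0.0]
finger_gap: 0.0605
grip_force: 0.0
```

Run:
```python
from h import *
np.set_printoptions(precision=4,suppress=True)
s=get_state(); p=read_camera("wrist"); q=read_camera("top"); r=read_camera("scene")
a=cv2.resize(p["color"][140:440,170:470],(500,500)); b=np.vstack([cv2.resize(x,(250,250),interpolation=3) for x in(q["color"][170:280,200:310],r["color"][210:310,190:290])])
cv2.imwrite("pics/c5.png",np.hstack([a,b])[:,:,::-1])
print(s["clock"],s["tcp_pos"],s["wrist_force"],s["finger_gap"])
for d in tip_of("press_tab",p)[:2]: print("tab",d,atz(p,d["point"],.0285,s))
for d in tip_of("outer_cup",p)[:2]: print(d,atz(p,d["point"],.0185,s))
# 3d tab prediction
for x,y in((-.092,.017),): print(.521+x*.9929+y*.1187,.1247-x*.1187+y*.9929)
go(.521,.125,.170,np.pi-.119,s)
```

```text
7.3833 [0.4345 0.1577 0.1879] [ 0.0492  0.0929 -0.0205] 0.06046958985703972
tab {'point': [319.3, 221.8], 'p': 0.93} [0.4313 0.1562 0.0285]
{'point': [301.9, 316.0], 'p': 0.97} [0.517  0.1285 0.0185]
0.43167110000000003 0.15249970000000002
slide [-90.  -20.9  18.3] ang [ 0.1  0.3 -0.8]
```

View pics/c5.png

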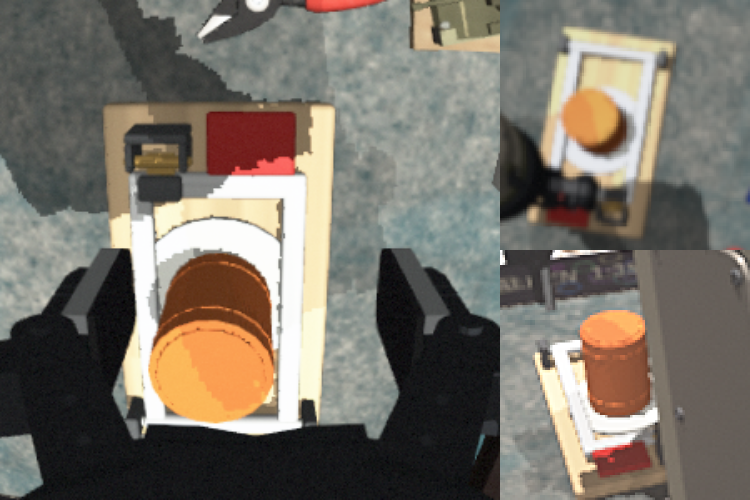

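Call:
jog_arm(
  moves=[
    {"fingers": 0, "slide": [-40, -10, 0], "angular": [0, 0, 0]},
    {"fingers": 0, "slide": [-75, -18, 0], "angular": [0, 0, 0]},
    {"fingers": 0, "slide": [-88, -21, 0], "angular": [0, 0, 0]},
    {"fingers": 0, "slide": [-88, -21, 0], "angular": [0, 0, 0]},
    {"fingers": 0, "slide": [-88, -21, 30], "angular": [0, 0, 0]},
    {"fingers": 0, "slide": [-88, -21, 60], "angular": [0, 0, 0]},
  ],
)

```text
clock: 8.13
tcp_pos: [0.5179, 0.125, 0.1255]
orientation: [0.001, 0.067, 0.998, 0.0]
wrist_force: [1.0, 0.5, -0.2]
finger_gap: 0.0852
grip_force: 0.0
```

Run:
```python
from h import *
np.set_printoptions(precision=4,suppress=True)
read_camera("top"); s=get_state(); p=read_camera("wrist")
print(s["clock"],s["tcp_pos"],s["wrist_force"],s["finger_gap"])
for n,z in(("outer_cup",.0185),("inner_cup",.012)):
  for d in tip_of(n,p)[:1]: print(n,d,atz(p,d["point"],z,s))
go(.5195,.1265,.07,np.pi-.119,s)
```

```text
8.1833 [0.5129 0.1246 0.1185] [-1.3649 -0.4075 -4.3517] 0.08548962575831544
outer_cup {'point': [327.6, 257.6], 'p': 0.88} [0.5196 0.1273 0.0185]
inner_cup {'point': [32.0, 423.4], 'p': 0.65} [ 0.682 -0.239  0.012]
slide [-6.7  2.9 48.5] ang [-0.1 -0.5 -0.8]
```

Call:
jog_arm(
  moves=[
    {"fingers": 0, "slide": [0, 1, 0], "angular": [0, 0, 0]},
    {"fingers": 0, "slide": [0, 1, 0], "angular": [0, 0, 0]},
    {"fingers": 0, "slide": [0, 1, 0], "angular": [0, 0, 0]},
  ],
)

```text
clock: 8.58
tcp_pos: [0.5185, 0.1261, 0.1275]
orientation: [0.001, 0.067, 0.998, 0.0]
wrist_force: [0.6, 1.5, -0.2]
finger_gap: 0.0857
grip_force: 0.0
```

Call:
jog_arm(
  moves=[
    {"fingers": 0, "slide": [0, 0, 20], "angular": [0, 0, 0]},
    {"fingers": 0, "slide": [0, 0, 40], "angular": [0, 0, 0]},
    {"fingers": 0, "slide": [0, 0, 57], "angular": [0, 0, 0]},
    {"fingers": 0, "slide": [0, 0, 57], "angular": [0, 0, 0]},
    {"fingers": 0, "slide": [0, 0, 57], "angular": [0, 0, 0]},
  ],
)

```text
clock: 9.0
tcp_pos: [0.5172, 0.1258, 0.069]
orientation: [-0.0, 0.067, 0.998, -0.0]
wrist_force: [-0.3, -0.6, 0.8]
finger_gap: 0.0856
grip_force: 0.0
```

Call:
jog_arm(
  moves=[
    {"fingers": 0.2, "slide": [0, 0, 0], "angular": [0, 0, 0]},
    {"fingers": 0.3, "slide": [0, 0, 0], "angular": [0, 0, 0]},
    {"fingers": 0.4, "slide": [0, 0, 0], "angular": [0, 0, 0]},
    {"fingers": 0.5, "slide": [0, 0, 0], "angular": [0, 0, 0]},
    {"fingers": 1, "slide": [0, 0, 0], "angular": [0, 0, 0]},
    {"fingers": 1, "slide": [0, 0, 0], "angular": [0, 0, 0]},
    {"fingers": 1, "slide": [0, 0, 0], "angular": [0, 0, 0]},
    {"fingers": 1, "slide": [0, 0, 0], "angular": [0, 0, 0]},
  ],
  squeeze=45,
)

```text
clock: 9.67
tcp_pos: [0.5188, 0.126, 0.0707]
orientation: [0.002, 0.067, 0.998, 0.0]
wrist_force: [-0.6, 0.2, 6.2]
finger_gap: 0.0555
grip_force: 47.2
```

Call:
jog_arm(
  moves=[
    {"fingers": 1, "slide": [0, 0, -3], "angular": [0, 0, 0]},
    {"fingers": 1, "slide": [0, 0, -7], "angular": [0, 0, 0]},
    {"fingers": 1, "slide": [0, 0, -12], "angular": [0, 0, 0]},
    {"fingers": 1, "slide": [0, 0, -17], "angular": [0, 0, 0]},
    {"fingers": 1, "slide": [0, 0, -22], "angular": [0, 0, 0]},
    {"fingers": 1, "slide": [0, 0, -27], "angular": [0, 0, 0]},
    {"fingers": 1, "slide": [0, 0, -32], "angular": [0, 0, 0]},
    {"fingers": 1, "slide": [0, 0, -37], "angular": [0, 0, 0]},
    {"fingers": 1, "slide": [0, 0, -42], "angular": [0, 0, 0]},
  ],
)

```text
clock: 10.42
tcp_pos: [0.5174, 0.1258, 0.1112]
orientation: [-0.0, 0.067, 0.998, -0.0]
wrist_force: [1.1, 0.5, -7.6]
finger_gap: 0.0551
grip_force: 49.0
```

Call:
jog_arm(
  moves=[
    {"fingers": 1, "slide": [0, 0, -5], "angular": [0, 0, 0]},
    {"fingers": 1, "slide": [0, 0, -10], "angular": [0, 0, 0]},
    {"fingers": 1, "slide": [0, 0, -16], "angular": [0, 0, 0]},
    {"fingers": 1, "slide": [0, 0, -24], "angular": [0, 0, 0]},
    {"fingers": 1, "slide": [0, 0, -34], "angular": [0, 0, 0]},
    {"fingers": 1, "slide": [0, 0, -46], "angular": [0, 0, 0]},
    {"fingers": 1, "slide": [0, 0, -60], "angular": [0, 0, 0]},
    {"fingers": 1, "slide": [0, 0, -68], "angular": [0, 0, 0]},
    {"fingers": 1, "slide": [0, 0, -70], "angular": [0, 0, 0]},
    {"fingers": 1, "slide": [0, 0, -70], "angular": [0, 0, 0]},
  ],
)

```text
clock: 11.25
tcp_pos: [0.5183, 0.1259, 0.1821]
orientation: [0.001, 0.067, 0.998, 0.0]
wrist_force: [-0.2, -0.8, -1.0]
finger_gap: 0.0553
grip_force: 49.6
```

Run:
```python
from h import *
np.set_printoptions(precision=4,suppress=True)
s=get_state(); p=read_camera("wrist"); q=read_camera("top"); r=read_camera("scene")
a=cv2.resize(p["color"][140:440,170:470],(500,500)); b=np.vstack([cv2.resize(x,(250,250),interpolation=3) for x in(q["color"][170:280,200:310],r["color"][190:310,170:290])])
cv2.imwrite("pics/c6.png",np.hstack([a,b])[:,:,::-1])
print(s["clock"],s["tcp_pos"],s["wrist_force"],s["finger_gap"])
s=get_state()
go(.4115,-.249,s["tcp_pos"][2],None,s)
```

```text
11.25 [0.5183 0.1259 0.1821] [-0.2406 -0.7605 -1.0326] 0.05534799093600909
slide [  54.7 -385.5    0.2] ang [0. 0. 0.]
```

View pics/c6.png

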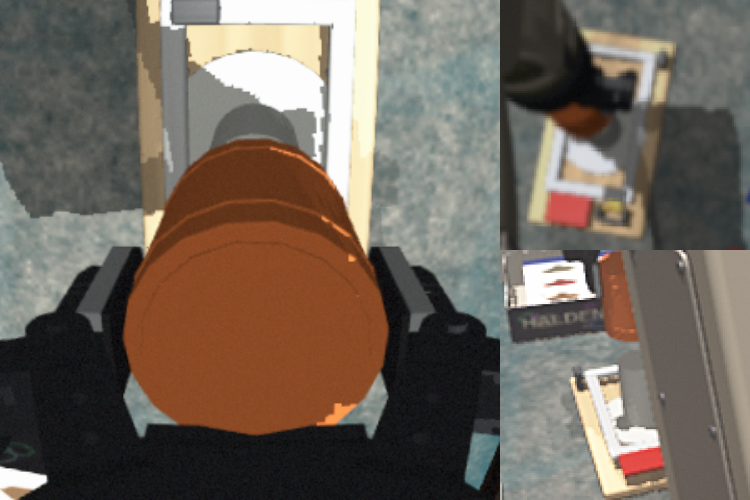

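Call:
jog_arm(
  moves=[
    {"fingers": 1, "slide": [1, -8, 0], "angular": [0, 0, 0]},
    {"fingers": 1, "slide": [4, -25, 0], "angular": [0, 0, 0]},
    {"fingers": 1, "slide": [7, -50, 0], "angular": [0, 0, 0]},
    {"fingers": 1, "slide": [11, -80, 0], "angular": [0, 0, 0]},
    {"fingers": 1, "slide": [16, -112, 0], "angular": [0, 0, 0]},
    {"fingers": 1, "slide": [20, -144, 0], "angular": [0, 0, 0]},
    {"fingers": 1, "slide": [25, -176, 0], "angular": [0, 0, 0]},
    {"fingers": 1, "slide": [29, -208, 0], "angular": [0, 0, 0]},
    {"fingers": 1, "slide": [34, -240, 0], "angular": [0, 0, 0]},
    {"fingers": 1, "slide": [38, -270, 0], "angular": [0, 0, 0]},
  ],
)

```text
clock: 12.23
tcp_pos: [0.4424, -0.1384, 0.1802]
orientation: [-0.001, 0.067, 0.998, 0.0]
wrist_force: [1.1, -0.1, -1.1]
finger_gap: 0.055
grip_force: 49.6
```

Call:
jog_arm(
  moves=[
    {"fingers": 1, "slide": [4, -30, 0], "angular": [0, 0, 0]},
    {"fingers": 1, "slide": [8, -58, 0], "angular": [0, 0, 0]},
    {"fingers": 1, "slide": [12, -82, 0], "angular": [0, 0, 0]},
    {"fingers": 1, "slide": [14, -100, 0], "angular": [0, 0, 0]},
    {"fingers": 1, "slide": [16, -110, 0], "angular": [0, 0, 0]},
    {"fingers": 1, "slide": [16.5, -115.5, 0], "angular": [0, 0, 0]},
    {"fingers": 1, "slide": [16.5, -115.5, 0], "angular": [0, 0, 0]},
    {"fingers": 1, "slide": [16.5, -115.5, 0], "angular": [0, 0, 0]},
    {"fingers": 1, "slide": [16.5, -115.5, 0], "angular": [0, 0, 0]},
  ],
)

```text
clock: 12.98
tcp_pos: [0.4122, -0.248, 0.1807]
orientation: [-0.0, 0.066, 0.998, 0.0]
wrist_force: [0.4, 0.1, -1.1]
finger_gap: 0.0552
grip_force: 49.6
```

Run:
```python
from h import *
np.set_printoptions(precision=4,suppress=True)
read_camera("top");s=get_state(); p=read_camera("wrist"); save(p,"w7.png")
print(s["clock"],s["tcp_pos"],s["wrist_force"],s["finger_gap"])
for n,z in(("mat_centre",.008),("outer_cup",s["tcp_pos"][2]-.052)):
  for d in tip_of(n,p)[:1]: print(n,d,atz(p,d["point"],z,s))
go(.4115,-.249,.0615,None,s)
```

```text
13.0333 [ 0.4123 -0.2479  0.1807] [ 0.5875  0.7949 -0.5454] 0.05518057483869296
mat_centre {'point': [321.7, 216.4], 'p': 0.6} [ 0.4069 -0.2474  0.008 ]
outer_cup {'point': [320.6, 271.3], 'p': 0.6} [ 0.4117 -0.2483  0.1287]
slide [  0.7  -1.2 119.2] ang [0. 0. 0.]
```

View pics/w7.png

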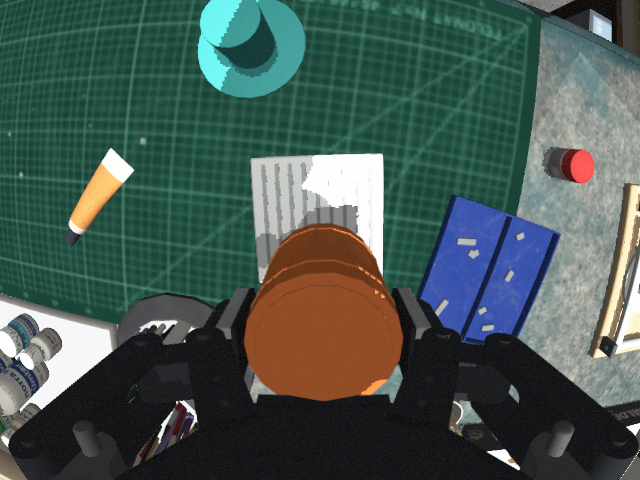

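Call:
jog_arm(
  moves=[
    {"fingers": 1, "slide": [1, -0.5, 20], "angular": [0, 0, 0]},
    {"fingers": 1, "slide": [1, -0.5, 45], "angular": [0, 0, 0]},
    {"fingers": 1, "slide": [1, -0.5, 70], "angular": [0, 0, 0]},
    {"fingers": 1, "slide": [1, -0.5, 90], "angular": [0, 0, 0]},
    {"fingers": 1, "slide": [1, -0.5, 103], "angular": [0, 0, 0]},
    {"fingers": 1, "slide": [1, -0.5, 110], "angular": [0, 0, 0]},
    {"fingers": 1, "slide": [1, -0.5, 114], "angular": [0, 0, 0]},
    {"fingers": 1, "slide": [1, -0.5, 116], "angular": [0, 0, 0]},
    {"fingers": 1, "slide": [1, -0.5, 116], "angular": [0, 0, 0]},
    {"fingers": 1, "slide": [1, -0.5, 116], "angular": [0, 0, 0]},
  ],
)

```text
clock: 14.02
tcp_pos: [0.4117, -0.2498, 0.0656]
orientation: [0.001, 0.067, 0.998, -0.001]
wrist_force: [0.1, 0.1, -0.0]
finger_gap: 0.0552
grip_force: 49.6
```

Call:
jog_arm(
  moves=[
    {"fingers": 1, "slide": [0, 0, 1], "angular": [0, 0, 0]},
    {"fingers": 1, "slide": [0, 0, 2], "angular": [0, 0, 0]},
    {"fingers": 1, "slide": [0, 0, 2], "angular": [0, 0, 0]},
    {"fingers": 1, "slide": [0, 0, 2], "angular": [0, 0, 0]},
  ],
)

```text
clock: 14.35
tcp_pos: [0.4112, -0.2494, 0.063]
orientation: [0.0, 0.067, 0.998, -0.0]
wrist_force: [0.3, -0.4, -1.1]
finger_gap: 0.0552
grip_force: 49.6
```

Call:
jog_arm(
  moves=[
    {"fingers": 1, "slide": [0, 0, 0.5], "angular": [0, 0, 0]},
    {"fingers": 1, "slide": [0, 0, 1], "angular": [0, 0, 0]},
    {"fingers": 1, "slide": [0, 0, 1], "angular": [0, 0, 0]},
    {"fingers": 1, "slide": [0, 0, 1], "angular": [0, 0, 0]},
  ],
)

```text
clock: 14.68
tcp_pos: [0.4111, -0.2493, 0.0617]
orientation: [-0.0, 0.067, 0.998, -0.0]
wrist_force: [0.0, -0.4, 0.5]
finger_gap: 0.0552
grip_force: 49.6
```

Call:
jog_arm(
  moves=[
    {"fingers": 1, "slide": [0, 0, 0.5], "angular": [0, 0, 0]},
    {"fingers": 1, "slide": [0, 0, 1], "angular": [0, 0, 0]},
    {"fingers": 1, "slide": [0, 0, 1], "angular": [0, 0, 0]},
    {"fingers": 1, "slide": [0, 0, 1], "angular": [0, 0, 0]},
  ],
)

```text
clock: 15.02
tcp_pos: [0.4111, -0.2493, 0.0607]
orientation: [-0.0, 0.067, 0.998, -0.0]
wrist_force: [0.1, -0.5, -0.6]
finger_gap: 0.0553
grip_force: 49.6
```

Call:
jog_arm(
  moves=[
    {"fingers": 1, "slide": [0, 0, 0.5], "angular": [0, 0, 0]},
    {"fingers": 1, "slide": [0, 0, 1], "angular": [0, 0, 0]},
    {"fingers": 1, "slide": [0, 0, 1], "angular": [0, 0, 0]},
    {"fingers": 1, "slide": [0, 0, 1], "angular": [0, 0, 0]},
  ],
)

```text
clock: 15.35
tcp_pos: [0.4111, -0.2494, 0.0602]
orientation: [0.0, 0.067, 0.998, -0.0]
wrist_force: [-1.9, 0.4, 6.1]
finger_gap: 0.0551
grip_force: 50.1
```

Call:
jog_arm(
  moves=[
    {"fingers": 1, "slide": [0, 0, -0.3], "angular": [0, 0, 0]},
    {"fingers": 1, "slide": [0, 0, -0.3], "angular": [0, 0, 0]},
    {"fingers": 0.32, "slide": [0, 0, -0.3], "angular": [0, 0, 0]},
    {"fingers": 0.28, "slide": [0, 0, -0.3], "angular": [0, 0, 0]},
    {"fingers": 0.2, "slide": [0, 0, -0.3], "angular": [0, 0, 0]},
    {"fingers": 0, "slide": [0, 0, -0.3], "angular": [0, 0, 0]},
    {"fingers": 0, "slide": [0, 0, -0.3], "angular": [0, 0, 0]},
    {"fingers": 0, "slide": [0, 0, -0.3], "angular": [0, 0, 0]},
    {"fingers": 0, "slide": [0, 0, -0.3], "angular": [0, 0, 0]},
  ],
  squeeze=20,
)

```text
clock: 16.1
tcp_pos: [0.4111, -0.2493, 0.06]
orientation: [-0.0, 0.067, 0.998, -0.0]
wrist_force: [0.7, -0.2, 0.3]
finger_gap: 0.0852
grip_force: 0.0
```

Call:
jog_arm(
  moves=[
    {"fingers": 0, "slide": [0, 0, -10], "angular": [0, 0, 0]},
    {"fingers": 0, "slide": [0, 0, -25], "angular": [0, 0, 0]},
    {"fingers": 0, "slide": [0, 0, -50], "angular": [0, 0, 0]},
    {"fingers": 0, "slide": [0, 0, -80], "angular": [0, 0, 0]},
    {"fingers": 0, "slide": [0, 0, -120], "angular": [0, 0, 0]},
    {"fingers": 0, "slide": [0, 0, -150], "angular": [0, 0, 0]},
    {"fingers": 0, "slide": [0, 0, -150], "angular": [0, 0, 0]},
    {"fingers": 0, "slide": [0, 0, -150], "angular": [0, 0, 0]},
  ],
)

```text
clock: 16.77
tcp_pos: [0.4123, -0.2503, 0.213]
orientation: [0.002, 0.067, 0.998, -0.002]
wrist_force: [-0.0, 0.0, -0.3]
finger_gap: 0.0851
grip_force: 0.0
```

Run:
```python
from h import *
np.set_printoptions(precision=4,suppress=True)
read_camera("top");s=get_state(); p=read_camera("wrist"); q=read_camera("top"); 
cv2.imwrite("pics/w8.png",np.hstack([cv2.resize(p["color"],(400,300)),cv2.resize(q["color"][130:310,190:430],(400,300))])[:,:,::-1])
print(s["clock"],s["tcp_pos"],s["wrist_force"],s["finger_gap"])
for n,z in(("mat_centre",.008),("outer_cup",.008)):
  for d in tip_of(n,p)[:1]: print(n,d,atz(p,d["point"],z,s))
```

```text
16.8167 [ 0.4114 -0.2496  0.2112] [ 0.0757  0.4429 -0.4964] 0.08516082849185483
outer_cup {'point': [323.0, 212.5], 'p': 0.94} [ 0.4089 -0.2487  0.008 ]
```

View pics/w8.png

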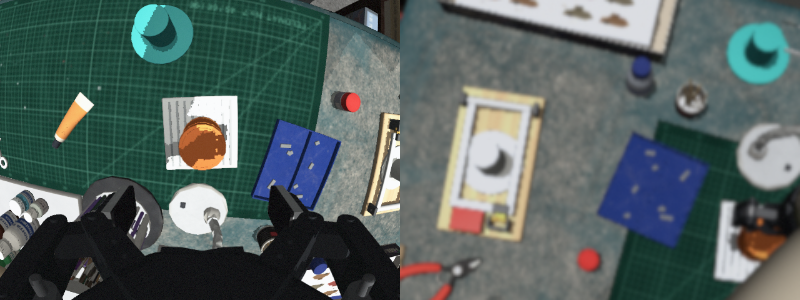

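```bash
python3 -c "from workcell import *; print(hand_in())"
```

```text
the job is handed in; nothing more can be done
None
```

The job is done and handed in at about 17 s of the 61 s allowed. The frame is latched with the white cup still under it, the orange cup stands mouth down within a few millimetres of the drying mat's centre, and nothing else was moved.

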